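Press a window glide down and slide it in under the leaf spring

ROBOT

A 6-joint arm with a two-finger parallel gripper is mounted at the origin on the work surface. World frame = base frame: x ahead of the robot, y to its left, z up, the work surface at z = 0. Lengths are in m, angles in degrees, forces in N, time in s.
With the tool pointing down it reaches from about 0.225 to 0.725 m from the base axis. Payload 3.1 kg.
Tool frame: the origin (TCP) lies on the front face of the gripper's body, between the roots of the fingers; the fingertips stand 73 mm ahead of it and the grasp point (between the pads) lies 54 mm ahead of it; z points along the fingers, y is the direction in which the jaws open and shut (so a half turn about z gives the same grasp; the last joint's range is limited). The gripper opens to 85 mm and grips with 20 to 120 N. Pads are 22 mm wide; open, the fingers measure 114 mm over their backs; the gripper's body (76 mm by 85 mm) begins 54 mm behind the grasp point. The pads swing forward as they close: fully open they stand 13 mm farther back than shut.
Start: joints at [58.912, 2.75, 5.684, 92.934, 0, 82.678], TCP at [0.212, 0.48, 0.304] pointing down, gripper open.
Joint ranges: [-166.93, 166.93], [-56.73, 111.36], [-69.38, 81.34], [-121.58, 131.49], [-85.45, 84.26], [-180, 180]. Speed limits (degrees/s): [159.86, 159.86, 180, 180, 180, 180].

INTERFACE

Orientations are given as [roll, pitch, yaw] about the fixed x, y, z axes, in that order (R = Rz(yaw) Ry(pitch) Rx(roll)).
In Python, from rig import robot gives the robot as it stands.
- The arm moves only by the tool arm_command, never from a script. Its argument "moves" is text: rows parted by semicolons, each of 5 numbers parted by spaces: the gripper command: -1 is fully open, 1 is shut, values between are in proportion, then the shift along the tool's x, y, z in mm, then the turn about the tool's z in degrees. In form: claw tx ty tz spin; .... A call has 1 to 20 rows; each row shifts and turns the commanded pose from where the row before left it, along the tool's axes as they then stand; what a row does not reach is not made up. A row lasts 1/12 s, in which the tool goes at most 41.7 mm and 7.16 degrees, less where a joint would pass 70% of its speed; a pose out of reach is approached as far as the arm can. A call with a gripper value outside its range is refused whole. The fingers move at their own pace and stop on an object; "force" is the grip in N (left out, the last holds). Time passes only in rows, so rows that do not move let the fingers close. It gives the time, the measured TCP pose, the force and the opening at its end, in the units of the state.
- robot.get_state(): the state, without advancing time (a new reading comes with each control period).
- robot.capture(name): name is "scene" or "top" or "wrist"; returns the picture (384x512x3 uint8, red, green, blue); there is no depth.
- robot.get_calibration(name): a dict with "fx", "fy", "cx", "cy" (pixels), "dist_coeffs" ([k1, k2, p1, p2, k3] as OpenCV has them; the pictures are not rectified), "world_from_camera" (4x4, takes a point from camera to world coordinates); the wrist camera has in their place "T_tool_cam" (4x4, takes a point from camera to tool coordinates, whose origin is the TCP and whose axes are the flange's). Camera axes: x right, y up, looking along -z (the intrinsics and any distortion apply to the point x, -y, -z); pixel columns grow to the right and rows downward; lengths in m; the calibration is good to about 2 mm. A picture is of the moment at which its call begins: read the wrist's pose just before it. get_calibration takes no time and is no camera call.
- robot.finish_job(): hands the job in, once; it reports no verdict.
The state is a dict: "clock": time; "joint_pos": joint angles; "dq": joint speeds; "joint_torque": joint torques, N m; "position": TCP position; "orientation": TCP orientation; "wrist_force": force on the tool from outside, world axes, zero at the start; "wrist_torque": the same for the moment, N m; "gripper_width": finger opening in m.
Only numpy, scipy, OpenCV 4.12 (cv2) and the standard library are available. Lean on these libraries where they do the work, as an engineer would, in place of code of your own. Each camera call takes 0.05 s, during which the arm holds its last target.

TASK

Load the long black glide shoe into the guide channel of the run-in rig: with the fingertips, press its ribbed tail down hard on the sprung loading plate and, keeping it pressed, slide it forward under the leaf spring until its nose is fully home against the end stop; then let go and move clear. Only press and push the shoe, do not pick it up or tip it, and leave the other things on the bench where they are.

Things in the scene. Friction and masses are not known exactly. Their poses are not given: they have to be found in the camera images.
- rig: Run-in rig, fixed: dark base 262 x 110 mm with aluminium trough and channel, 62 mm high at most. Origin: on the bench under the centre of the channel's mouth. x = the way the shoe is slid (level), z up. x = -159 to 0 mm: open loading trough, 52 mm wide inside, cheeks 10 mm thick, tops at z = 49 mm. x = 0 to 58 mm: channel, same width, floor at z = 30 mm.
- mouth (a point): Centre of the channel's mouth, 49.5 mm above the bench, level with the underside of the two steel lips, 7 mm thick, that cover the channel's sides (28 mm open between them, the leaf spring in that gap). With the sprung plate up, the shoe's nose butts against these lips and cannot enter; pressed fully down, the shoe passes under them with 2.5 mm to spare.
- end_stop (a point): Middle of the end stop's face, 58 mm inside the mouth, 40 mm above the bench. The shoe is home when its nose touches it; it then stays held under the lips by itself.
- shoe: Long black glide shoe, loose, about 0.16 kg, slippery on metal: plate 124 x 48 x 16 mm with a flat nose, its edges rounded 4 mm. Origin: on its underside, 60 mm behind the nose tip, 64 mm ahead of the tail end; x to the nose (as the rig's x), z up. It starts in the trough with its underside 45 mm above the bench, nose 8 to 30 mm short of the mouth. Home: origin at x = -2 mm in the rig's frame.
- shoe_deck (a point): Centre of the top of the shoe's tail deck (46 x 48 mm, flat, with fine cross lines): where to press. 16 mm above the shoe's underside, 41 mm behind its origin, so 61 mm above the bench at the start and 47 mm fully pressed. 23 mm ahead of it a cross rib (10 mm long, 40 wide, 12 high) rises from the deck: fingertips can push forward against it. The rib stays outside the mouth.
- spring_low (a point): Lowest point of the leaf spring's underside, 22 mm inside the mouth, 41 mm above the bench at rest. The steel leaf is 22 mm wide and curls up towards the mouth. The shoe lifts it by 6 mm or more as it passes under (up to about 8 N of spring force, about 10 N of drag).
- bed (a joint): How far the sprung loading plate under the shoe is pressed down, m: 0 = up, 0.014 = fully down. About 4 N on the shoe starts it moving down, about 12 N holds it fully down.
- leaf (a joint): Angle by which the leaf spring is lifted, rad: 0 at rest, above 0.1 with the shoe under it.
- can_tall: bystander: tall metal can, 62 mm across, 190 mm high. Origin: centre of its underside.
- can_short: bystander: short metal can, 72 mm across, 110 mm high. Origin: centre of its underside.
- jar: bystander: amber glass jar, 56 mm across, 65 mm high. Origin: centre of its underside.
- driver: bystander: screwdriver lying on the bench (its handle towards its own -x).
- roller_a: bystander: white roller, 42 mm across, 10 mm high, with a steel hub standing 10 mm higher. Origin: centre of its underside.
- roller_b: bystander: a second roller, same as the first. Origin: centre of its underside.
- short_glide: bystander: short plain black glide block, 64 x 40 x 14 mm, without a rib; not the one to load. Origin: centre of its underside.
- washer: bystander: thick steel washer, 38 mm across, 5 mm high. Origin: centre of its underside.
Things that resemble listed ones, but are neither listed nor needed, are in the scene too. Leave any blue or pink look-alike of the shoe alone.

How it is judged (in metres and radians):
On the way, in this order (a step that is already met when the one before it is completed fails the run):
1. the fingers press the shoe and its sprung plate down before it has gone in under the spring (value of joint bed above 0.008 m and contact force between the fingers and shoe above 3 N and x of shoe in the frame of rig below -0.045 m), for 0.1 s.
2. the shoe has gone in under the leaf spring and lifted it (value of joint leaf above 0.08 rad and x of shoe in the frame of rig above -0.035 m and z of shoe in the frame of rig below 0.037 m), for 0.1 s.
At the end, for the whole second after the job is handed in: The shoe lies in the channel under the lifted leaf spring, its nose within 4 mm of the end stop, level within 0.1 rad and at rest (x of shoe in the frame of rig between -0.006 and 0.003 m and y of shoe in the frame of rig between -0.006 and 0.006 m and z of shoe in the frame of rig below 0.037 m and value of joint leaf above 0.08 rad and angle between shoe's own z axis and vertical below 0.1 rad and angle between the x axis of shoe and the x axis of rig, either way round below 0.1 rad and linear speed of shoe below 0.02 m/s); the robot touches nothing.
It fails at once if the shoe is lifted more than 15 mm above its loading position or tipped (z of shoe in the frame of rig above 0.06 m or angle between shoe's own z axis and vertical above 0.35 rad).
It fails at once if another thing on the bench is moved more than 30 mm (distance of any of can_tall, can_short, jar, driver, roller_a, roller_b, short_glide, washer from where it was at the start of the episode above 0.03 m).
It also fails if it takes over 40 s, if anything falls off the work surface, if the arm or the gripper's body presses on something with over 40 N, if the wrist force passes 120 N, or if a joint passes its speed limit or range.

## Working session

There is one attempt and no reset: what is moved stays moved. The work goes in short steps, Python scripts to look and compute and a tool call to move; the robot and the scene stay as the last step left them, time stands still between calls to the robot, and variables do not carry over. Pictures are saved under pics/ and viewed, and the job is handed in when it is done.

Besides the shell and the picture viewer there is one more tool, called after "Call:" as name(argument=value, ...) on one line, values as JSON. arm_command: Moves the arm, as the interface text tells. Its arguments: {"type":"object","properties":{"moves":{"type":"string"},"force":{"type":"number"}},"required":["moves"]}

```bash
mkdir -p pics; ls; python3 - <<'E'
from rig import robot
import cv2
s=robot.get_state(); print(s)
for n in ["scene","top","wrist"]:
    im=robot.capture(n); cv2.imwrite(f"pics/{n}0.png",im[:,:,::-1])
    c=robot.get_calibration(n); print(n,c)
E
```

```text
pics
{'clock': 0.0, 'joint_pos': array([5.89118347e+01, 2.79102624e+00, 5.58904005e+00, 9.29316561e+01,
       3.62918279e-04, 8.26784858e+01]), 'dq': array([-0.02062801,  0.01466597, -0.03973367, -0.0176879 , -0.00251255,
        0.02079239]), 'joint_torque': array([ 6.11069172e-04, -3.38779950e+01,  3.20016146e+01,  1.98519701e-02,
       -7.83562791e-05,  4.58525591e-06]), 'position': array([0.21135255, 0.48009144, 0.30271137]), 'orientation': array([-1.79867494e+02, -1.73909215e-02,  1.56233328e+02]), 'wrist_force': array([-0.36232021, -0.29295209, -0.50005985]), 'wrist_torque': array([ 0.03669199,  0.02112609, -0.02431329]), 'gripper_width': 0.08555464209797072}
scene {'fx': 481.00665920369494, 'fy': 481.00665920369494, 'cx': 249.86995704857654, 'cy': 190.23790808441788, 'dist_coeffs': array([-0.04140577,  0.        ,  0.        ,  0.        ,  0.        ]), 'world_from_camera': array([[-0.65496254, -0.57665307,  0.48835982,  1.18552378],
       [ 0.75547256, -0.4852386 ,  0.44023256,  0.56884481],
       [-0.01689042,  0.65727828,  0.75345867,  1.05940559],
       [ 0.        ,
[... 359 characters left out ...]
39581 ,  0.00438573],
       [-0.00748343,  0.22773538,  0.9736943 ,  1.00718457],
       [ 0.        ,  0.        ,  0.        ,  1.        ]])}
wrist {'fx': 274.77364745220825, 'fy': 274.77364745220825, 'cx': 254.0856918089304, 'cy': 192.32765386655947, 'dist_coeffs': array([-0.06213657,  0.        ,  0.        ,  0.        ,  0.        ]), 'T_tool_cam': array([[-1.06254991e-04,  9.65681861e-01,  2.59727802e-01,
         6.52562165e-02],
       [ 9.99999959e-01,  1.71806983e-04, -2.29686232e-04,
         3.36543496e-04],
       [-2.66426878e-04,  2.59727767e-01, -9.65681840e-01,
        -6.89636746e-02],
       [ 0.00000000e+00,  0.00000000e+00,  0.00000000e+00,
         1.00000000e+00]])}
```

View pics/scene0.png

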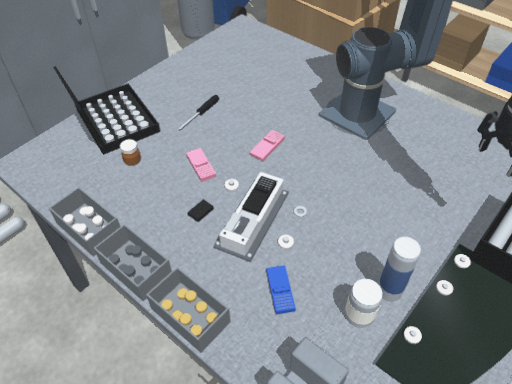

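View pics/top0.png

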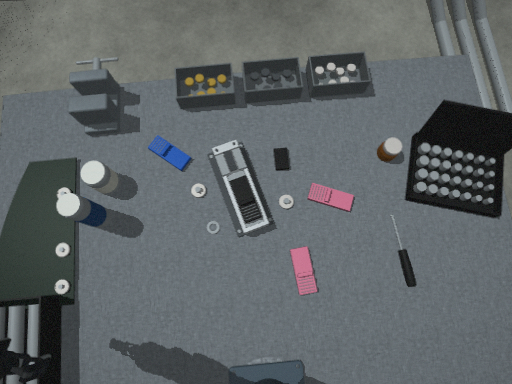

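View pics/wrist0.png

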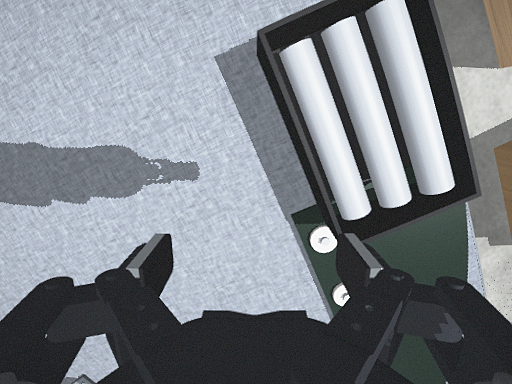

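The rig stands mid-bench, with its channel end at top px (225,148) and the black shoe in its trough. The tail is at about top (248,212) and scene (262,185). Look-alikes: blue shoe (top 170,153), pink shoes (top 331,197 and 304,270) and short black block (top 281,158). Next I'll take enlarged crops.

```bash
python3 - <<'E'
import cv2
a=cv2.imread("pics/top0.png")[130:245,195:285]; cv2.imwrite("pics/top0c.png",cv2.resize(a,None,fx=5,fy=5,interpolation=cv2.INTER_CUBIC))
a=cv2.imread("pics/scene0.png")[165:265,205:305]; cv2.imwrite("pics/scene0c.png",cv2.resize(a,None,fx=6,fy=6,interpolation=cv2.INTER_CUBIC))
E
```

```text
(no output)
```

View pics/top0c.png

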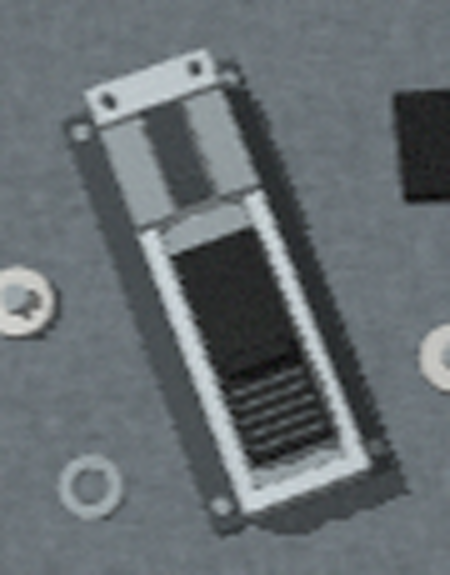

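View pics/scene0c.png

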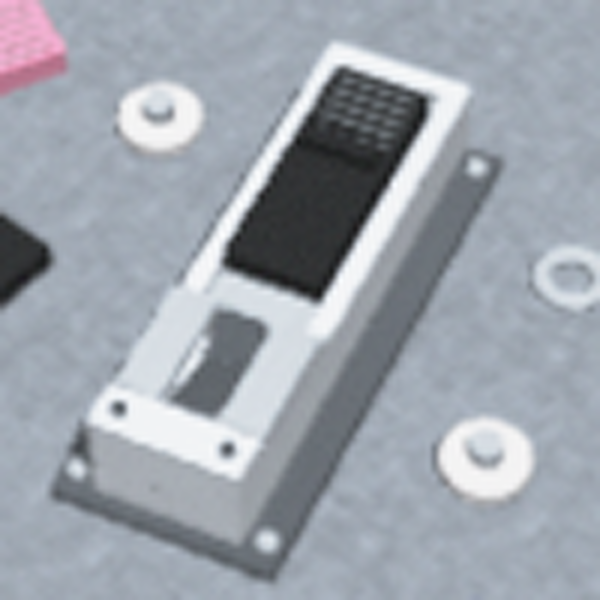

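```bash
cat > h.py <<'E'
import numpy as np, cv2
from rig import robot
def ray(cal,T,uv):
    K=np.array([[cal['fx'],0,cal['cx']],[0,cal['fy'],cal['cy']],[0,0,1.]])
    p=cv2.undistortPoints(np.array([[uv]],float),K,np.array(cal['dist_coeffs']))[0,0]
    d=T[:3,:3]@np.array([p[0],-p[1],-1.]); return T[:3,3],d/np.linalg.norm(d)
def fixed(n,uv):
    c=robot.get_calibration(n); return ray(c,np.array(c['world_from_camera']),uv)
def tri(rays):
    A=np.zeros((3,3));b=np.zeros(3)
    for o,d in rays:
        P=np.eye(3)-np.outer(d,d);A+=P;b+=P@o
    x=np.linalg.solve(A,b); return x,[np.linalg.norm((np.eye(3)-np.outer(d,d))@(x-o)) for o,d in rays]
def atz(r,z): o,d=r; return o+d*(z-o[2])/d[2]
from scipy.spatial.transform import Rotation as Ro
def tool(s):
    T=np.eye(4);T[:3,:3]=Ro.from_euler('xyz',s['orientation'],degrees=True).as_matrix();T[:3,3]=s['position'];return T
def wrist(s,uv):
    c=robot.get_calibration('wrist'); return ray(c,tool(s)@np.array(c['T_tool_cam']),uv)
E
python3 - <<'E'
from h import *
np.set_printoptions(precision=4,suppress=True)
t=lambda u,v:(u/5+195-.4,v/5+130-.4)
s=lambda u,v:(u/6+205-.42,v/6+165-.42)
for n,a,b,z in [("tail R",(370,465),(335,42),.049),("tail L",(243,515),(470,90),.049),("block L",(86,95),(240,472),.062),("block R",(208,50),(92,408),.062),
 ("mouth L",(138,230),(315,335),.0565),("mouth R",(262,188),(183,290),.0565),("noseL",(172,255),(320,298),.061),("noseR",(253,228),(226,262),.061),("shoetail L",(255,468),(430,98),.061),("shoetail R",(335,437),(342,66),.061)]:
    r1=fixed('top',t(*a)); r2=fixed('scene',s(*b)); x,e=tri([r1,r2]); print(n,x,np.round(e,4),atz(r1,z)[:2],atz(r2,z)[:2])
E
```

```text
tail R [ 0.4565 -0.0464  0.0478] [0.0007 0.0007] [ 0.4567 -0.0469] [ 0.4571 -0.045 ]
tail L [0.4371 0.023  0.0458] [0.0008 0.0008] [0.4363 0.0236] [0.4399 0.024 ]
block L [0.6788 0.0901 0.0579] [0.0004 0.0004] [0.677  0.0901] [0.6811 0.0917]
block R [0.697  0.0206 0.0612] [0.0007 0.0007] [0.6971 0.02  ] [0.6971 0.0216]
mouth L [0.5997 0.066  0.0529] [0.0018 0.0018] [0.5976 0.0673] [0.6027 0.0662]
mouth R [ 0.617  -0.0015  0.0475] [0.0018 0.0018] [ 0.6152 -0.003 ] [0.6213 0.0052]
noseL [0.5826 0.0508 0.0509] [0.0009 0.0009] [0.5803 0.0495] [0.5883 0.0568]
noseR [0.5939 0.0049 0.0504] [0.001 0.001] [0.5914 0.0041] [0.5997 0.0117]
shoetail L [0.4599 0.0152 0.0542] [0.0004 0.0004] [0.4591 0.0148] [0.4647 0.0193]
shoetail R [ 0.4722 -0.0288  0.0559] [0.0007 0.0007] [ 0.4717 -0.0292] [ 0.4755 -0.0252]
```

Call:
arm_command(moves="-1 -32.7 -23 2.4 0;-1 -32.7 -23 2.4 0;-1 -32.7 -23 2.4 0;-1 -32.7 -23 2.4 0;-1 -32.7 -23 2.4 0;-1 -32.7 -23 2.4 0;-1 -32.7 -23 2.4 0;-1 -32.7 -23 2.4 0;-1 -32.7 -23 2.4 0;-1 -32.7 -23 2.4 0;-1 -32.7 -23 2.4 0;-1 -32.7 -23 2.4 0;-1 -32.7 -23 2.4 0;-1 -32.7 -23 2.4 0;-1 0 0 0 0;-1 0 0 0 0")

```text
clock: 1.48
position: [0.501, -0.0005, 0.2691]
orientation: [-180.0, -0.1, 156.0]
wrist_force: [0.1, 0.5, 0.1]
gripper_width: 0.0854
```

Call:
arm_command(moves="-1 0 0 0 7;-1 0 0 0 7;-1 0 0 0 7;-1 0 0 0 7;-1 0 0 0 7;-1 0 0 0 7;-1 0 0 0 7;-1 0 0 0 7;-1 0 0 0 7;-1 0 0 0 7;-1 0 0 0 7;-1 0 0 0 7;-1 0 0 0 7;-1 0 0 0 7;-1 0 0 0 7;-1 0 0 0 7;-1 0 0 0 7;-1 0 0 0 7;-1 0 0 0 7;-1 0 0 0 7")

```text
clock: 3.15
position: [0.5, 0.003, 0.2705]
orientation: [-180.0, 0.0, 16.0]
wrist_force: [-1.2, -0.2, 0.6]
gripper_width: 0.0857
```

```bash
python3 - <<'E'
from h import *
import pickle
s=robot.get_state(); print(s['clock'],s['position'],s['orientation'],s['joint_pos'],s['wrist_force'])
pickle.dump(s,open('s1.pkl','wb'))
im=robot.capture('wrist'); cv2.imwrite("pics/w1.png",im[:,:,::-1])
E
```

```text
3.15 [0.49996923 0.00300806 0.27046126] [-1.79957956e+02  1.37001032e-02  1.60224691e+01] [-7.36109584e+00 -1.26183391e+00 -2.17626146e+00  8.91148339e+01
  3.31533852e-02  1.56616432e+02] [-1.23089682 -0.24074516  0.55167986]
```

View pics/w1.png

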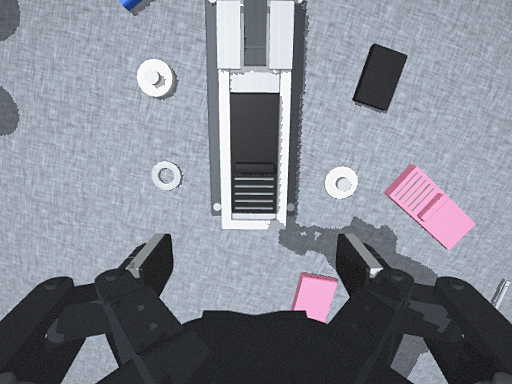

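The wrist view shows the rig almost square to the tool. The shoe runs from its nose at row ~93 to its tail at row ~213, columns 230–280, and the mouth is at row ~68. I'll enlarge this for measuring.

```bash
python3 - <<'E'
import cv2
a=cv2.imread("pics/w1.png")[50:240,200:310]; cv2.imwrite("pics/w1c.png",cv2.resize(a,None,fx=4,fy=3,interpolation=cv2.INTER_CUBIC) if 0 else cv2.resize(a[:100],None,fx=6,fy=6,interpolation=cv2.INTER_CUBIC))
cv2.imwrite("pics/w1d.png",cv2.resize(a[90:190],None,fx=6,fy=6,interpolation=cv2.INTER_CUBIC))
E
```

```text
(no output)
```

View pics/w1c.png

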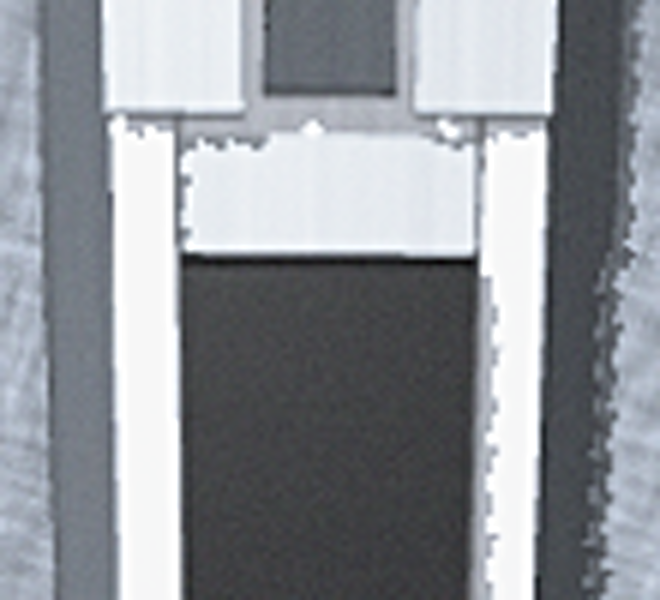

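View pics/w1d.png

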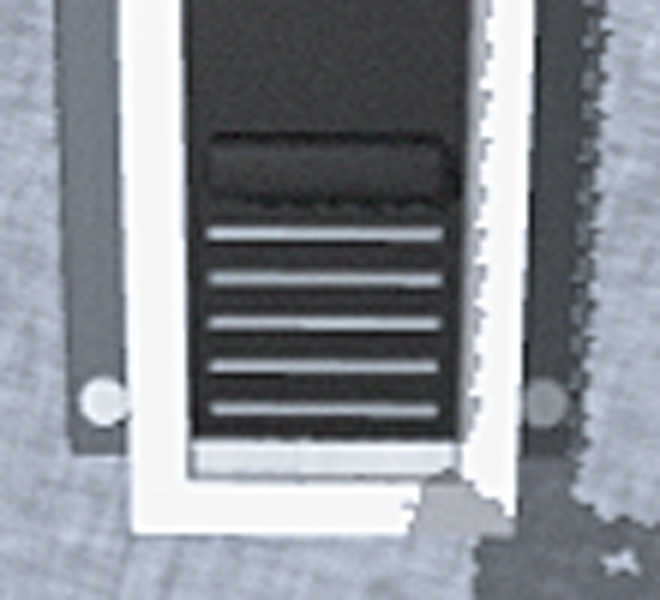

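```bash
python3 - <<'E'
from h import *
import pickle
np.set_printoptions(precision=4,suppress=True)
s=pickle.load(open('s1.pkl','rb'))
c=lambda u,v:(u/6+200-.42,v/6+50-.42)
d=lambda u,v:(u/6+200-.42,v/6+140-.42)
t=lambda u,v:(u/5+195-.4,v/5+130-.4)
sc=lambda u,v:(u/6+205-.42,v/6+165-.42)
P={}
for n,w,a,b,z in [("tailL",d(133,533),(243,515),(470,90),.049),("tailR",d(516,533),(370,465),(335,42),.049),
 ("mouthL",c(105,110),(138,230),(315,335),.0565),("mouthR",c(553,113),(262,188),(183,290),.0565),
 ("noseL",c(182,262),(172,255),(320,298),.058),("noseR",c(475,262),(253,228),(226,262),.058),
 ("shoetL",d(190,438),(255,468),(430,98),.060),("shoetR",d(460,438),(335,437),(342,66),.060),
 ("deck",d(325,322),None,None,.061)]:
    r=wrist(s,w); rs=[r]
    if a: rs+= [fixed('top',t(*a)),fixed('scene',sc(*b))]
    x,e=tri(rs) if a else (np.zeros(3),[])
    P[n]=atz(r,z); print(n,x,np.round(e,4),"atz",P[n][:2])
m=lambda k:(P[k+'L']+P[k+'R'])/2
ang=lambda v:np.degrees(np.arctan2(v[1],v[0]))
print("mid",m('tail'),m('mouth'),m('nose'),m('shoet'))
print("yaw rig",ang(m('mouth')-m('tail')),ang(P['mouthL']-P['mouthR'])-90,ang(P['tailL']-P['tailR'])-90,"shoe",ang(m('nose')-m('shoet')))
for k in('mouth','nose','shoet'):print(k,np.linalg.norm(m(k)-m('tail')),np.linalg.norm(P[k+'L']-P[k+'R']))
E
```

```text
tailL [0.4369 0.0232 0.0464] [0.0007 0.0005 0.0012] atz [0.4373 0.0236]
tailR [ 0.4566 -0.0464  0.0477] [0.0003 0.0006 0.0008] atz [ 0.4574 -0.0462]
mouthL [0.5999 0.0673 0.0544] [0.002  0.0016 0.0027] atz [0.5997 0.069 ]
mouthR [ 0.6183 -0.001   0.0489] [0.0022 0.0021 0.0023] atz [ 0.619  -0.0003]
noseL [0.5819 0.051  0.0508] [0.0014 0.0016 0.0005] atz [0.5803 0.0508]
noseR [0.594  0.0048 0.0504] [0.0002 0.0009 0.0011] atz [0.5934 0.0051]
shoetL [0.4604 0.0163 0.0547] [0.0018 0.0015 0.0004] atz [0.4627 0.0181]
shoetR [ 0.4729 -0.029   0.0553] [0.0016 0.0005 0.0015] atz [ 0.4761 -0.0284]
deck [0. 0. 0.] [] atz [0.4904 0.0009]
mid [ 0.4473 -0.0113  0.049 ] [0.6094 0.0343 0.0565] [0.5868 0.028  0.058 ] [ 0.4694 -0.0051  0.06  ]
yaw rig 15.740389094222174 15.647344620602595 16.041326645533402 shoe 15.73400863670557
mouth 0.1684797464463552 0.07189423109803393
nose 0.145181357903675 0.04758865337560178
shoet 0.025401555233818263 0.04838429732375787
```

Call:
arm_command(moves="1 0 0 0 0;1 0 0 0 0;1 0 0 0 0;1 0 0 0 0;1 0 0 15 0;1 0 0 20 0;1 0 0 20 0;1 0 0 20 0;1 0 0 20 0;1 0 0 15 0;1 0 0 5 0;1 0 0 0 0", force=60)

```text
clock: 4.2
position: [0.4995, 0.0014, 0.1535]
orientation: [-179.9, 0.2, 16.3]
wrist_force: [-0.3, 0.3, 0.4]
gripper_width: -0.0001
```

```bash
python3 - <<'E'
from h import *
s=robot.get_state(); print(s['clock'],s['position'],s['orientation'],s['wrist_force'])
a=robot.capture('wrist'); cv2.imwrite("pics/w2.png",a[:,:,::-1])
a=robot.capture('scene')[165:265,205:305]; cv2.imwrite("pics/s2c.png",cv2.resize(a,None,fx=6,fy=6,interpolation=cv2.INTER_CUBIC)[:,:,::-1])
E
```

```text
4.2 [0.499517   0.0014293  0.15349007] [-179.90826419    0.20461119   16.26413471] [-0.33399332  0.34473204  0.42186376]
```

View pics/w2.png

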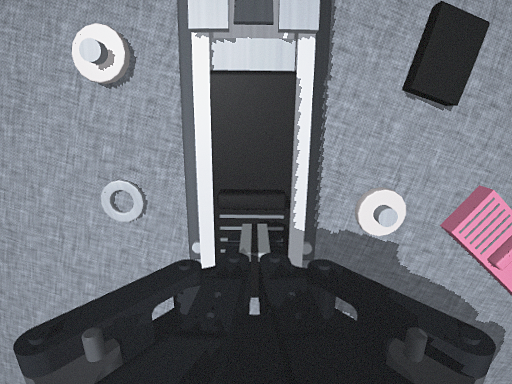

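View pics/s2c.png

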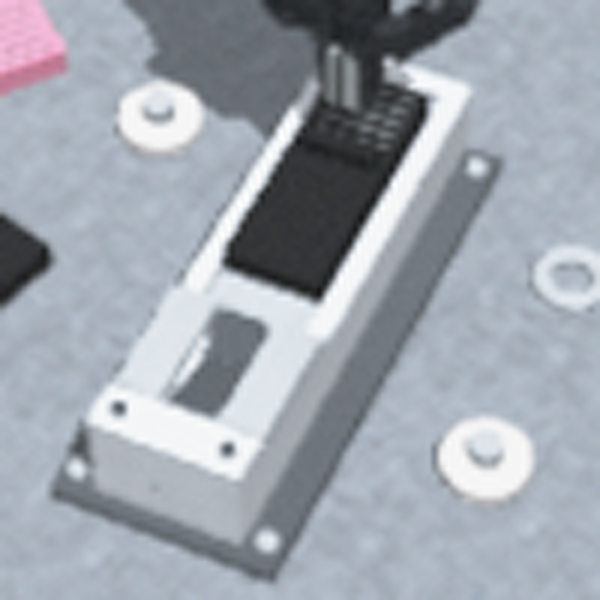

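```bash
python3 - <<'E'
from h import *
c=robot.get_calibration('wrist');K=np.array([[c['fx'],0,c['cx']],[0,c['fy'],c['cy']],[0,0,1.]]);Ti=np.linalg.inv(np.array(c['T_tool_cam']))
def pr(p):
    q=Ti@np.array([*p,1.]); return cv2.projectPoints(np.array([[q[0],-q[1],-q[2]]]),np.zeros(3),np.zeros(3),K,c['dist_coeffs'])[0].ravel()
for x in(-11,0,8,11):print("tip",x,pr([x/1e3,0,.073]))
for x in (12,14,16):print("rib rear top",x,pr([x/1e3,0,.1535-.073]),"bot",pr([x/1e3,0,.1535-.061]),"rib front top",pr([x/1e3+.01,0,.1535-.073]))
s=robot.get_state();T=tool(s);m=np.array([.6094,.0343,0]);a=np.radians(15.75)
for X in(-99,-122,-145):
    p=np.linalg.inv(T)@np.array([m[0]+X/1e3*np.cos(a),m[1]+X/1e3*np.sin(a),.061,1]);print(X,p[:3],pr(p[:3]))
a=cv2.imread("pics/w2.png")[170:270,200:310];cv2.imwrite("pics/w2c.png",cv2.resize(a,None,fx=6,fy=6,interpolation=cv2.INTER_CUBIC))
E
```

```text
tip -11 [254.20469063 257.84612517]
tip 0 [254.20501008 240.28482051]
tip 8 [254.20520963 227.04850599]
tip 11 [254.20527672 221.98260277]
rib rear top 12 [254.20308057 215.63119061] bot [254.19991705 209.01085015] rib front top [254.20320527 198.99750288]
rib rear top 14 [254.20310942 212.35003749] bot [254.19993011 205.93196667] rib front top [254.20322414 195.60213732]
rib rear top 16 [254.20313636 209.04614651] bot [254.19994144 202.83350905] rib front top [254.20324088 192.18379339]
-99 [ 0.01409237 -0.00235484  0.09506594] [250.4359222  204.53067414]
-122 [-0.00890674 -0.00255677  0.09504675] [250.25620465 238.36168235]
-145 [-0.03190584 -0.00275871  0.09502756] [250.09554662 269.7678093 ]
```

View pics/w2c.png

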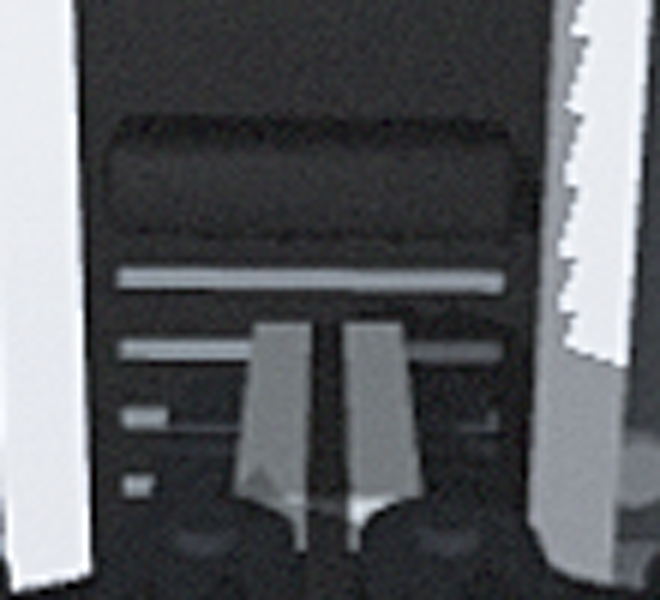

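Call:
arm_command(moves="1 0 -1.5 6 0;1 0 0 6 0;1 0 0 4 0;1 0 0 4 0;1 0 0 4 0;1 0 0 3 0;1 0 0 0 0;1 0 0 0 0")

```text
clock: 4.97
position: [0.5009, 0.0026, 0.1295]
orientation: [180.0, -0.1, 16.2]
wrist_force: [-2.4, -0.2, 6.7]
gripper_width: -0.0002
```

```bash
python3 - <<'E'
from h import *
s=robot.get_state(); print(s['clock'],s['position'],s['orientation'],s['wrist_force'],s['wrist_torque'])
a=robot.capture('wrist'); cv2.imwrite("pics/w3.png",a[:,:,::-1])
a=robot.capture('scene')[165:265,205:305]; cv2.imwrite("pics/s3c.png",cv2.resize(a,None,fx=6,fy=6,interpolation=cv2.INTER_CUBIC)[:,:,::-1])
E
```

```text
4.9667 [0.50087004 0.00263194 0.12951217] [ 1.79958287e+02 -8.00772031e-02  1.62372318e+01] [-2.42636839 -0.19783654  6.6566463 ] [0.03525891 0.34561543 0.0180602 ]
```

View pics/w3.png

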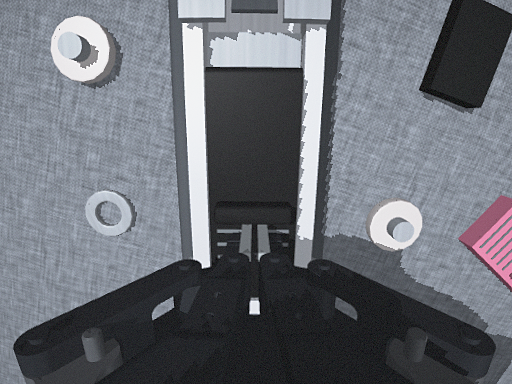

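View pics/s3c.png

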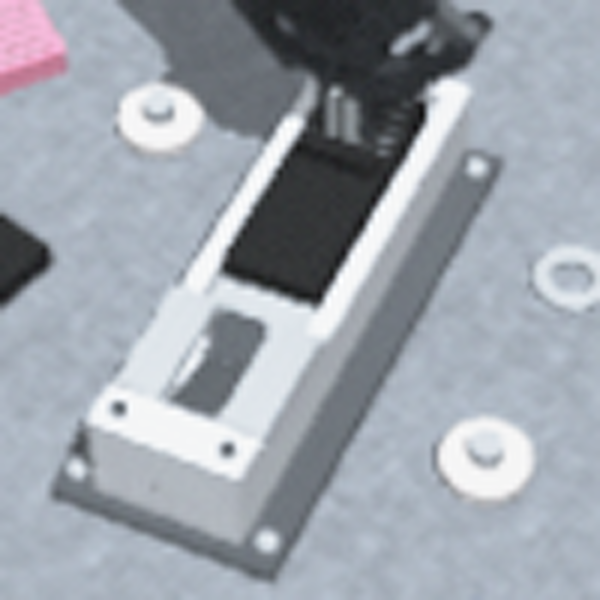

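The fingertips now press on the deck at 6.7 N, just behind the rib (rib rows ~203–222, tips from row ~224). I'll press further.

Call:
arm_command(moves="1 0 0 3 0;1 0 0 3 0;1 0 0 2 0;1 0 0 1.5 0;1 0 0 0 0;1 0 0 0 0")

```text
clock: 5.57
position: [0.5016, 0.0025, 0.1216]
orientation: [179.9, -0.2, 16.2]
wrist_force: [-2.9, -0.8, 11.8]
gripper_width: -0.0
```

Call:
arm_command(moves="1 0 0 1.5 0;1 0 0 1.5 0;1 0 0 0 0;1 0 0 0 0")

```text
clock: 5.9
position: [0.5022, 0.0024, 0.1195]
orientation: [179.9, -0.3, 16.2]
wrist_force: [-3.5, 0.8, 13.0]
gripper_width: 0.0003
```

Call:
arm_command(moves="1 0 0 1.5 0;1 0 0 1.5 0;1 0 0 0 0;1 0 0 0 0")

```text
clock: 6.23
position: [0.5037, 0.0022, 0.1194]
orientation: [179.8, -0.5, 16.2]
wrist_force: [-5.3, 0.8, 24.0]
gripper_width: -0.0001
```

```bash
python3 - <<'E'
from h import *
s=robot.get_state(); print(s['clock'],s['position'],s['orientation'],s['wrist_force'],s['wrist_torque'])
a=robot.capture('wrist'); cv2.imwrite("pics/w4.png",a[:,:,::-1])
a=robot.capture('scene')[165:265,205:305]; cv2.imwrite("pics/s4c.png",cv2.resize(a,None,fx=6,fy=6,interpolation=cv2.INTER_CUBIC)[:,:,::-1])
E
```

```text
6.2333 [0.50365585 0.00223229 0.11940318] [179.75575467  -0.49750844  16.24634406] [-5.28692722  0.76826805 24.00712633] [0.05109594 1.08184573 0.03583142]
```

View pics/w4.png

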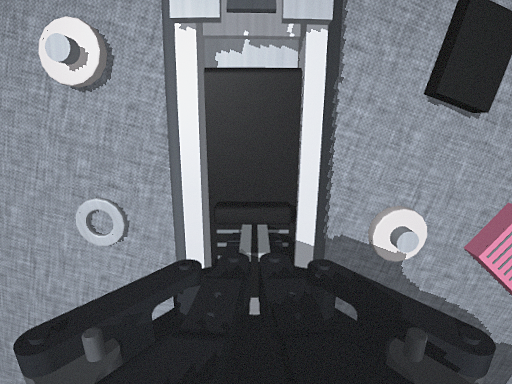

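View pics/s4c.png

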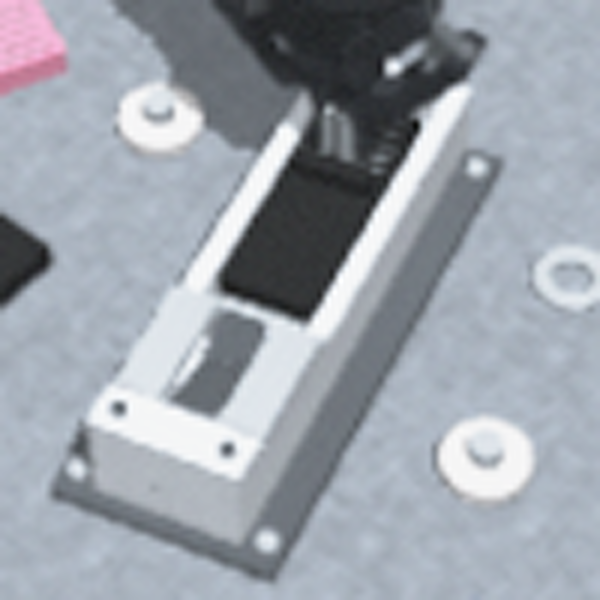

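Call:
arm_command(moves="1 2 0 0 0;1 2 0 0 0;1 2 0 0 0;1 2 0 0 0;1 2 0 0 0;1 2 0 0 0;1 2 0 0 0;1 0 0 0 0")

```text
clock: 7.0
position: [0.5174, 0.0058, 0.1194]
orientation: [179.7, -0.5, 16.2]
wrist_force: [-4.7, 0.1, 21.5]
gripper_width: 0.0001
```

```bash
python3 - <<'E'
from h import *
s=robot.get_state(); print(s['clock'],s['position'],s['orientation'],s['wrist_force'],s['wrist_torque'])
a=robot.capture('wrist'); cv2.imwrite("pics/w5.png",a[:,:,::-1])
E
```

```text
7.0 [0.51744529 0.00582355 0.11943697] [179.7021869   -0.5098321   16.22823762] [-4.69349956  0.13956977 21.49802701] [-0.14097632  0.91725433  0.0108212 ]
```

View pics/w5.png

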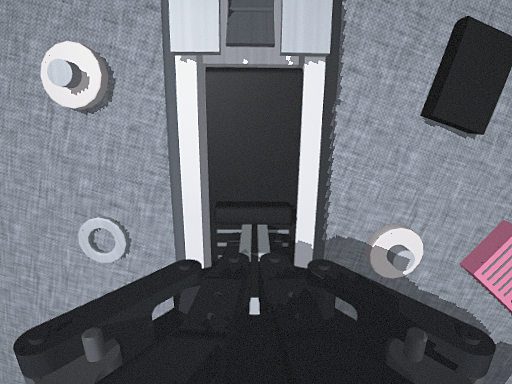

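Call:
arm_command(moves="1 2 0 0.5 0;1 2 0 0.5 0;1 2 0 0 0;1 2 0 0 0;1 2 0 0 0;1 2 0 0 0;1 2 0 0 0;1 2 0 0 0;1 2 0 0 0;1 2 0 0 0;1 0 0 0 0")

```text
clock: 7.97
position: [0.5371, 0.0114, 0.1195]
orientation: [179.7, -0.6, 16.2]
wrist_force: [-4.4, -1.1, 24.4]
gripper_width: -0.0001
```

```bash
python3 - <<'E'
from h import *
s=robot.get_state(); print(s['clock'],s['position'],s['orientation'],s['wrist_force'],s['wrist_torque'])
a=robot.capture('wrist'); cv2.imwrite("pics/w6.png",a[:,:,::-1])
E
```

```text
7.9667 [0.5370592  0.01139927 0.11946345] [179.67241399  -0.58538568  16.22588378] [-4.41262596 -1.13896971 24.40836844] [-0.1926964   0.95266293 -0.04778508]
```

View pics/w6.png

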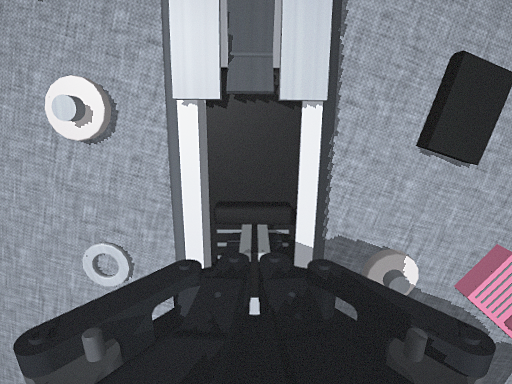

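The nose is under the lips: the mouth edge is at row ~100 and the black shoe continues beneath it. I'll keep pushing with the same pressure.

Call:
arm_command(moves="1 2 0 0 0;1 2 0 0 0;1 2 0 0 0;1 2 0 0 0;1 2 0 0 0;1 2 0 0 0;1 2 0 0 0;1 2 0 0 0;1 2 0 0 0;1 2 0 0 0;1 2 0 0 0;1 2 0 0 0;1 2 0 0 0;1 2 0 0 0;1 2 0 0 0;1 0 0 0 0")

```text
clock: 9.35
position: [0.5644, 0.0193, 0.1194]
orientation: [179.7, -0.4, 16.2]
wrist_force: [-7.6, -2.2, 26.5]
gripper_width: -0.0001
```

```bash
python3 - <<'E'
from h import *
s=robot.get_state(); print(s['clock'],s['position'],s['orientation'],s['wrist_force'],s['wrist_torque'])
a=robot.capture('wrist'); cv2.imwrite("pics/w7.png",a[:,:,::-1])
E
```

```text
9.35 [0.56436497 0.01930924 0.11944692] [179.66288337  -0.38243991  16.20312638] [-7.60670087 -2.24074733 26.50217108] [-0.52563428  1.74080303  0.00557406]
```

View pics/w7.png

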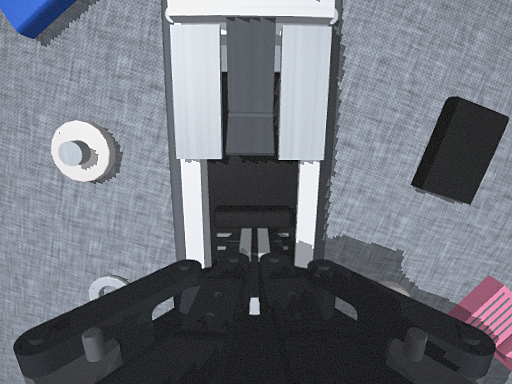

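Call:
arm_command(moves="1 2 0 0 0;1 2 0 0 0;1 2 0 0 0;1 2 0 0 0;1 2 0 0 0;1 2 0 0 0;1 1 0 0 0;1 0 0 0 0")

```text
clock: 10.07
position: [0.5768, 0.023, 0.1195]
orientation: [179.7, -0.4, 16.2]
wrist_force: [-8.2, -2.5, 26.0]
gripper_width: 0.0
```

```bash
python3 - <<'E'
from h import *
s=robot.get_state(); print(s['clock'],s['position'],s['orientation'],s['wrist_force'],s['wrist_torque'])
a=robot.capture('wrist'); cv2.imwrite("pics/w8.png",a[:,:,::-1])
E
```

```text
10.0667 [0.57680051 0.02300728 0.11948023] [179.67086889  -0.38490974  16.20397717] [-8.24233285 -2.46843102 25.95915122] [-0.47764742  1.75748436  0.04098725]
```

View pics/w8.png

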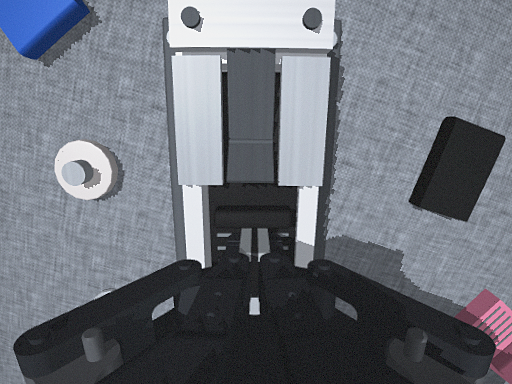

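Call:
arm_command(moves="1 1 0 0 0;1 1 0 0 0;1 1 0 0 0;1 1 0 0 0;1 0 0 0 0")

```text
clock: 10.53
position: [0.5795, 0.0238, 0.1195]
orientation: [179.7, -0.2, 16.2]
wrist_force: [-11.2, -3.1, 28.0]
gripper_width: -0.0006
```

Call:
arm_command(moves="1 1 0 0 0;1 1 0 0 0;1 1 0 0 0;1 0 0 0 0")

```text
clock: 10.87
position: [0.5799, 0.024, 0.1195]
orientation: [179.7, 0.1, 16.2]
wrist_force: [-16.6, -5.6, 31.7]
gripper_width: -0.0003
```

```bash
python3 - <<'E'
from h import *
s=robot.get_state(); print(s['clock'],s['position'],s['orientation'],s['wrist_force'],s['wrist_torque'])
a=robot.capture('wrist'); cv2.imwrite("pics/w9.png",a[:,:,::-1])
a=a[30:255,160:350]; cv2.imwrite("pics/w9c.png",cv2.resize(a,None,fx=2.6,fy=2.6,interpolation=cv2.INTER_CUBIC)[:,:,::-1])
E
```

```text
10.8667 [0.57994307 0.0240333  0.11948077] [1.79658289e+02 1.28047849e-01 1.61679274e+01] [-16.60180554  -5.5753438   31.65005038] [-1.10147725  3.64417843 -0.0353645 ]
```

View pics/w9c.png

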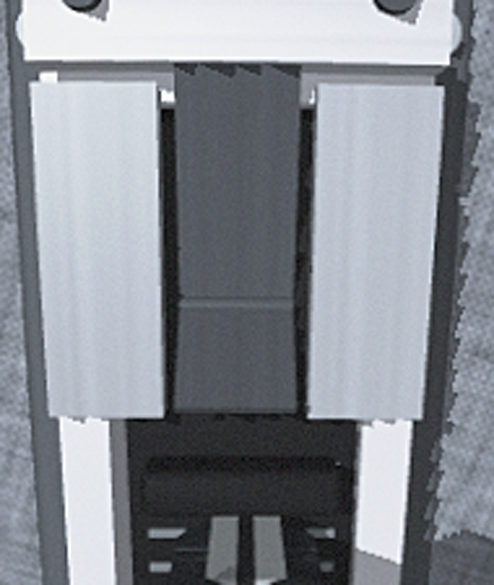

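```bash
python3 - <<'E'
from h import *
s=robot.get_state();a=np.radians(15.75);m=np.array([.6094,.0343,0])
def X(u,v,z):
    p=atz(wrist(s,(160+u/2.6-.3,30+v/2.6-.3)),z)-m; return [round(1000*x,1) for x in (p[0]*np.cos(a)+p[1]*np.sin(a),-p[0]*np.sin(a)+p[1]*np.cos(a))]
print("mouth",X(52,417,.0565),X(424,417,.0565)); print("nose",X(168,107,.043),X(309,107,.043)); print("lip end",X(95,82,.0565),"block",X(240,62,.062))
print("rib front top",X(245,462,.059),"rib rear top",X(245,512,.059))
E
python3 - <<'E'
import cv2
a=cv2.imread("pics/w9.png")[45:85,210:295]; cv2.imwrite("pics/w9d.png",cv2.resize(a,None,fx=8,fy=8,interpolation=cv2.INTER_CUBIC))
E
```

```text
mouth [np.float64(0.3), np.float64(35.0)] [np.float64(0.7), np.float64(-36.2)]
nose [np.float64(57.9), np.float64(13.1)] [np.float64(58.1), np.float64(-13.7)]
lip end [np.float64(59.9), np.float64(24.3)] block [np.float64(62.0), np.float64(-0.6)]
rib front top [np.float64(-7.7), np.float64(-1.9)] rib rear top [np.float64(-17.9), np.float64(-2.0)]
```

View pics/w9d.png

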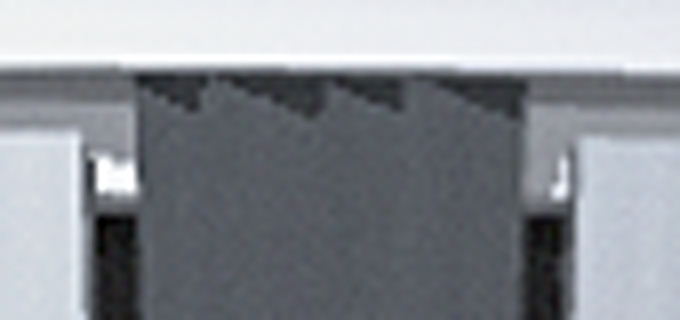

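Call:
arm_command(moves="1 -1 0 -2 0;1 -1 0 -2 0;1 -1 0 -2 0;1 -1 0 -3 0;1 -1 0 -4 0;1 0 0 -6 0;1 0 0 -15 0;1 0 0 -25 0;1 0 0 -30 0;1 0 0 -30 0;1 0 0 -30 0;1 0 0 0 0;1 0 0 0 0")

```text
clock: 12.0
position: [0.577, 0.0249, 0.263]
orientation: [179.9, -0.2, 16.2]
wrist_force: [-0.6, -0.0, 0.2]
gripper_width: -0.0001
```

```bash
python3 - <<'E'
from h import *
s=robot.get_state(); print(s['clock'],s['position'],s['orientation'],s['wrist_force'])
a=robot.capture('wrist'); cv2.imwrite("pics/w10.png",a[:,:,::-1])
a=robot.capture('scene')[165:265,205:305]; cv2.imwrite("pics/s10c.png",cv2.resize(a,None,fx=6,fy=6,interpolation=cv2.INTER_CUBIC)[:,:,::-1])
E
```

```text
12.0 [0.57703522 0.02488673 0.26295635] [179.93653582  -0.18948739  16.2479108 ] [-0.6238262  -0.04591572  0.16527047]
```

View pics/w10.png

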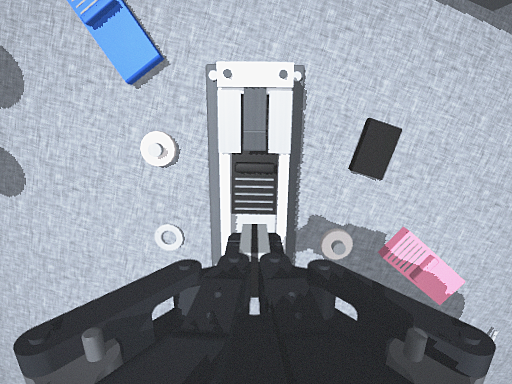

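View pics/s10c.png

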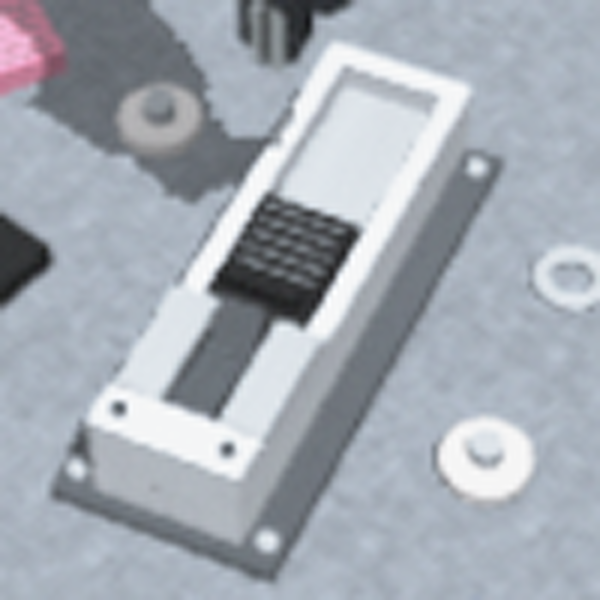

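```bash
python3 - <<'E'
import cv2
a=cv2.imread("pics/w10.png")[70:220,205:305]; cv2.imwrite("pics/w10c.png",cv2.resize(a[:75],None,fx=7,fy=7,interpolation=cv2.INTER_CUBIC));cv2.imwrite("pics/w10d.png",cv2.resize(a[75:],None,fx=7,fy=7,interpolation=cv2.INTER_CUBIC))
E
```

```text
(no output)
```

View pics/w10c.png

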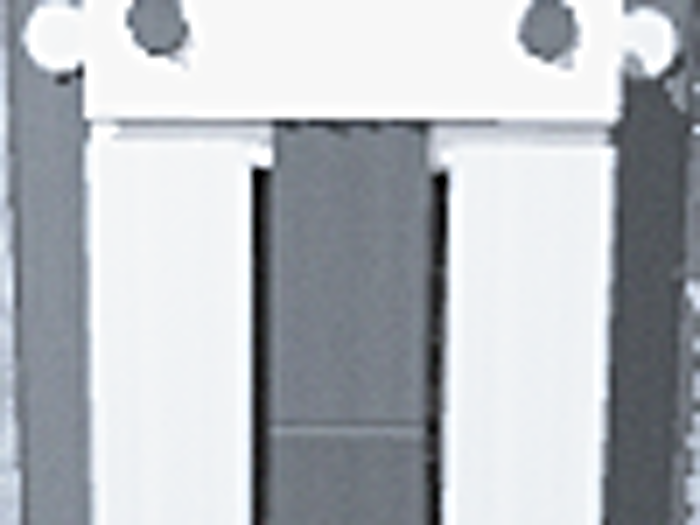

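View pics/w10d.png

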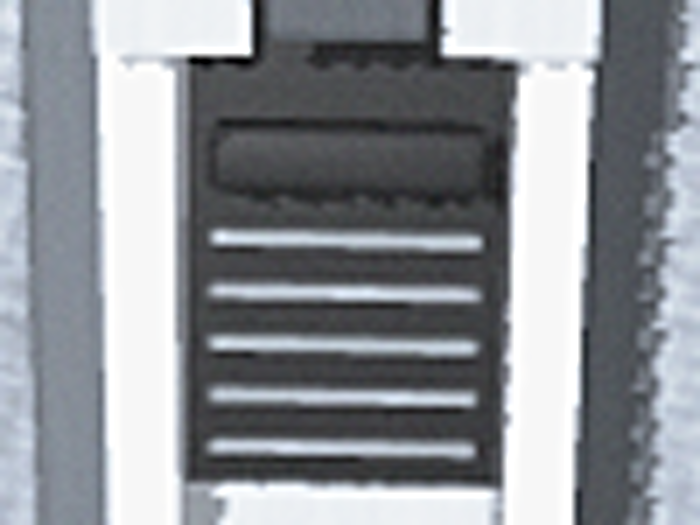

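```bash
python3 - <<'E'
from h import *
s=robot.get_state();a=np.radians(15.75);m=np.array([.6094,.0343,0]);print(s['clock'])
def X(u,v,z):
    p=atz(wrist(s,(205+u/7-.43,70+v/7-.43)),z)-m; return np.round([1000*(p[0]*np.cos(a)+p[1]*np.sin(a)),1000*(-p[0]*np.sin(a)+p[1]*np.cos(a))],1)
print("mouth",X(95,525+55,.0565),X(600,525+57,.0565)); print("nose",X(262,168,.044),X(440,173,.044)); 
print("deck mid",X(343,525+347,.048),"tail",X(187,525+480,.046),X(500,525+485,.046))
E
```

```text
12.1
mouth [-2.  36.3] [ -1.7 -35. ]
nose [54.6 13.2] [ 54.1 -11.9]
deck mid [-46.9   0.9] tail [-69.1  25. ] [-69.5 -23.6]
```

The nose reads about 1–2 mm further back than before release. That is within tolerance, but I'll check from closer.

Call:
arm_command(moves="1 -5 0 15 0;1 -5 0 20 0;1 -5 0 20 0;1 0 0 15 0;1 0 0 0 0;1 0 0 0 0")

```text
clock: 12.6
position: [0.5598, 0.0208, 0.1877]
orientation: [-179.9, 0.4, 16.2]
wrist_force: [0.4, 0.8, -0.0]
gripper_width: -0.0001
```

```bash
python3 - <<'E'
from h import *
import pickle
s=robot.get_state(); print(s['clock'],s['position'],s['orientation'],s['wrist_force']); pickle.dump(s,open('s11.pkl','wb'))
a=robot.capture('wrist'); cv2.imwrite("pics/w11.png",a[:,:,::-1])
a=a[20:240,180:330]; cv2.imwrite("pics/w11c.png",cv2.resize(a[:110],None,fx=5,fy=5,interpolation=cv2.INTER_CUBIC)[:,:,::-1]);cv2.imwrite("pics/w11d.png",cv2.resize(a[110:],None,fx=5,fy=5,interpolation=cv2.INTER_CUBIC)[:,:,::-1])
E
```

```text
12.6 [0.55983832 0.02081525 0.18769555] [-179.86140174    0.35369556   16.23567909] [ 0.40200779  0.75894348 -0.04238209]
```

View pics/w11c.png

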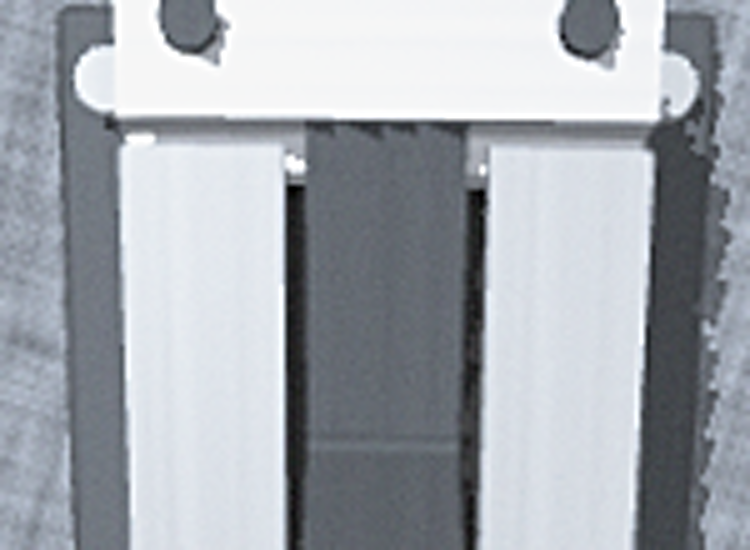

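View pics/w11d.png

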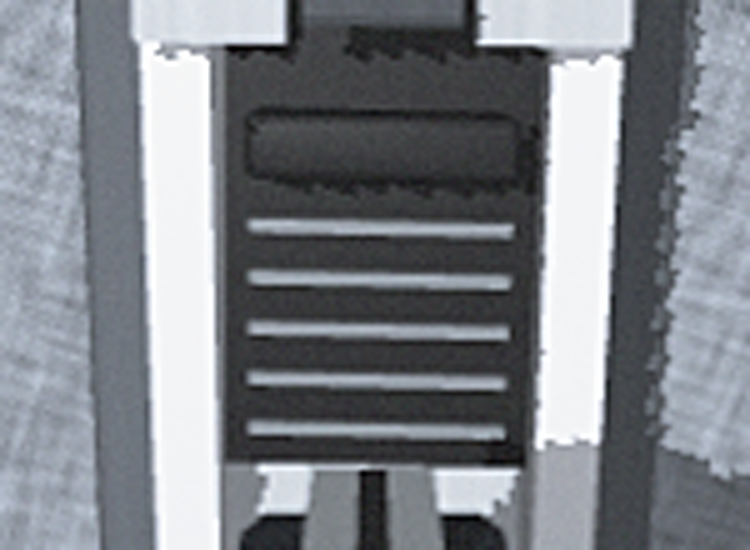

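```bash
python3 - <<'E'
from h import *
import pickle
s=pickle.load(open('s11.pkl','rb'));a=np.radians(15.75);m=np.array([.6094,.0343,0])
def X(u,v,z):
    p=atz(wrist(s,(180+u/5-.4,20+v/5-.4)),z)-m; return np.round([1000*(p[0]*np.cos(a)+p[1]*np.sin(a)),1000*(-p[0]*np.sin(a)+p[1]*np.cos(a))],1)
print("mouth",X(133,550+45,.0565),X(632,550+46,.0565)); print("nose",X(295,187,.043),X(476,190,.043)); print("lip end",X(200,146,.0565),"block",X(385,120,.062))
print("deck mid",X(380,550+331,.048),"rib ft",X(385,550+112,.060),"rib rt",X(385,550+180,.060),"tail",X(225,550+462,.046),X(525,550+465,.046))
E
```

```text
mouth [-0.1 35.7] [  0.4 -36. ]
nose [57.2 12.9] [ 57.  -13.1]
lip end [59.7 24.9] block [61.7  0.2]
deck mid [-45.   -0.2] rib ft [-9.1 -0.6] rib rt [-18.9  -0.7] tail [-68.2  24.9] [-68.3 -24.3]
```

Call:
arm_command(moves="1 0 0 -20 0;1 0 0 -30 0;1 0 0 -30 0;1 0 0 -20 0;1 0 0 0 0;1 0 0 0 0;1 0 0 0 0")

```text
clock: 13.23
position: [0.5621, 0.0206, 0.291]
orientation: [180.0, -0.0, 16.2]
wrist_force: [0.3, 0.1, -0.7]
gripper_width: -0.0003
```

```bash
python3 - <<'E'
from h import *
s=robot.get_state(); print(s['clock'],s['position'],s['wrist_force'])
a=robot.capture('top'); cv2.imwrite("pics/t12.png",a[:,:,::-1])
a=robot.capture('wrist'); cv2.imwrite("pics/w12.png",a[:,:,::-1])
E
```

```text
13.2333 [0.56205163 0.02063932 0.29104586] [ 0.25382438  0.09678589 -0.71703363]
```

View pics/t12.png

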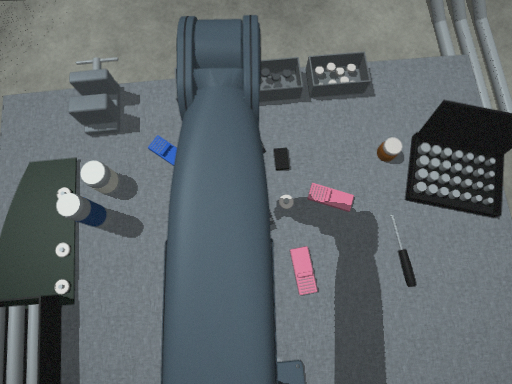

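View pics/w12.png

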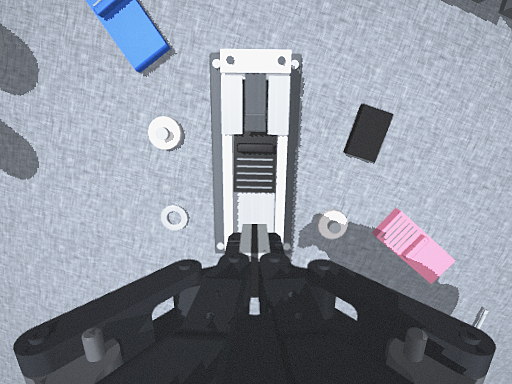

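The shoe is in the channel: mouth edge at row ~133, rib at ~148 and tail at ~192. The arm is clear and the visible bystanders haven't moved, so I'm handing in.

```bash
python3 -c "
from rig import robot
print(robot.finish_job())"
```

```text
the job is handed in; nothing more can be done
None
```

I loaded the shoe and handed the job in at about 13 s; no verdict was reported. With the gripper shut, I pressed the tail deck until the sprung plate bottomed out, at about 24 N with the height no longer changing. I then slid the shoe forward under the leaf spring until it stopped: forward force rose from about 9 N to 17.5 N and the fingertips moved less than 0.5 mm for 3 mm commanded. After that I eased off and lifted the arm clear.

**Last checks**
- **Position:** after release, the nose measured about 57 mm inside the mouth (end stop at 58 mm). It was centred to within about 1 mm and square to the rig to within about 1°.
- **Disagreement:** the nose sits about 1 mm further back than when it was pressed home. Nose and rib readings put the shoe's origin at about -3 mm. The tail and deck readings say about -4 mm. Both are inside the -6 to +3 mm limits. I judged this good enough and did not push again.
- **Leaf spring:** the images show the shoe lying under the leaf. I did not measure the leaf's lift angle or the shoe's height.
- **Surroundings:** the wrist force was about zero with the arm clear. No bystander visible in the last pictures had moved, though the arm hid some of the bench in the top view.

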